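Eject the counting slide and trap it with the other finger

ROBOT

A 7-joint arm with a two-finger parallel gripper is mounted at the origin on a cart in front of the work surface, level with it; the furniture and walls round the work are solid. World frame = base frame: x ahead of the robot, y to its left, z up, the work surface at z = 0. Lengths are in m, angles in rad, forces in N, time in s.
With the tool pointing down it reaches from about 0.4 to 0.9 m from the base axis. Payload 5.6 kg.
Tool frame: the origin (TCP) lies midway between the tips of the shut fingers; the grasp point (between the pads) lies 19 mm behind it; x points along the fingers, y is the direction in which the jaws open and shut, and the axes are right-handed (so a half turn about x gives the same grasp; the last joint's range is limited). The gripper opens to 92 mm and grips with 3 to 60 N. Pads are 20 mm wide; open, the fingers measure 128 mm over their backs; the gripper's body (75 mm by 189 mm) begins 69 mm behind the grasp point.
Start: joints at [-1.318, 0.468, -0.012, 1.603, 0.006, 1.071, -0.056], TCP at [0.19, 0.622, 0.215] pointing down, gripper open.
Joint ranges: [-2.53, 2.53], [-0.31, 2.02], [-1.57, 1.55], [0.28, 2.44], [-1.29, 4.43], [0.15, 1.84], [-2.92, 2.92]. Speed limits (rad/s): [2.57, 2.57, 3.14, 3.14, 3.14, 3.14, 3.14].

INTERFACE

Orientations are given as a unit quaternion [w, x, y, z].
In Python, from station import readout, optics, order gives the robot as it stands.
- The arm moves only by the tool move_arm, never from a script. Its argument "rows" is a list of rows, each an object with "travel": the shift along the tool's x, y, z in mm, a list of three; "yaw": the turn about the tool's x in degrees; "gripper": the opening, from 0 (shut) to 1 (fully open). A call has 1 to 12 rows; each row shifts and turns the pose as measured when the row begins, along the tool's axes as they then stand; what a row does not reach is not made up. A row lasts 1/8 s, in which the tool goes at most 62.5 mm and 10.7 degrees, less where a joint would pass 70% of its speed; a pose out of reach is approached as far as the arm can. A call with a gripper value outside its range is refused whole. The fingers move at their own pace and stop on an object; "grip_force" is the grip in N (left out, the last holds). Time passes only in rows, so rows that do not move let the fingers close. It gives the time, the measured TCP pose, the force and the opening at its end, in the units of the state.
- readout.state(): the state, without advancing time (a new reading comes with each control period).
- optics.camera(name): name is "scene" or "side" or "wrist"; returns the picture (420x560x3 uint8, red, green, blue); there is no depth.
- optics.camera_info(name): a dict with "intrinsics" (3x3 intrinsics, pixels), "xyz" and "orientation" of the camera in the world. Camera axes: x right, y down, z forward; pixel columns grow to the right and rows downward; lengths in m; the calibration is good to about 2 mm. A picture is of the moment at which its call begins: read the wrist's pose just before it. camera_info takes no time and is no camera call; for the wrist camera it gives the pose at the moment of the call.
- order.hand_in(): hands the job in, once; it reports no verdict.
The state is a dict: "t": time; "q": joint angles; "qvel": joint speeds; "tau": joint torques, N m; "tcp_pos": TCP position; "tool_rot": TCP orientation; "contact_force": force on the tool from outside, world axes, zero at the start; "wrist_torque": the same for the moment, N m; "width": finger opening in m.
Only numpy, scipy, OpenCV 4.12 (cv2) and the standard library are available. Lean on these libraries where they do the work, as an engineer would, in place of code of your own. Each camera call takes 0.05 s, during which the arm holds its last target.

TASK

Pop the white counting slide out of the slide counter without letting it run off: push the orange ejector button all the way down with one fingertip while the other fingertip stands just in front of the slot, so that the slide springs out against it and is stopped there. Finish while still holding, one finger keeping the button fully down and the other stopping the slide part-way out of the slot; do not pinch or lift the slide, and leave the beaker, the black lens case and the tally counter alone.

Things in the scene. Friction and masses are not known exactly. Their poses are not given: they have to be found in the camera images.
- slide_counter: White slide counter on a grey base plate, fixed. Origin on the table below the mouth of its slot; x points into the slot (away from the robot at yaw 0), z up. In mm: slot 36 wide, floor at z 22. Housing x 0 to 104, y -32 to 34, 58 high (34 up to x 18, where the slide shows from above), and y 34 to 80, 40 high. Before the mouth: base plate (x from -54, y -32 to 80, top z 6), black apron (x -18 to 0, y -16 to 4, top z 22), button, latch.
- ejector (a joint): Ejector button travel in m: 0 up, 0.008 fully down on its stop; it springs back. Needs about 4 N, plus up to 2 N of latch friction. Its steel latch nose before the slide (counter's frame, mm: x -10.5 to -4.5, y 7 to 28, top z 27.5) sinks with it; the slide is freed at about 0.0055.
- ejector_cap (a point): Centre of the top of the orange ejector button (28 mm across), moving with it: x -30, y 55 mm in the counter's frame, 28 mm above the table when up, 20 mm when fully down. When it is down, nothing within 25 mm of it stands higher.
- catch_spot (a point): Fixed point of the counter on the slide's path where the other finger can stand: x -30, y 0 in the counter's frame, 22 mm above the table (level of the slide's underside), 55 mm from the button's centre along the counter's y. The base plate lies 16 mm below it. A fingertip reaching below about 26 mm above the table stops the slide.
- counting_slide: White counting-chamber slide, rigid, 34 x 75 x 8 mm, about 30 g, loose in the slot. Origin at the centre of its underside, 22 mm above the table; its y axis (the 75 mm) points out of the slot. A spring pusher presses it outward with about 2 N; once freed it runs out at roughly 0.1 m/s and, if not stopped, is pushed 70 mm out and tips off the apron.
- slide_front (a point): Middle of the slide's leading end face, 4 mm above its underside: at x = -4 mm in the counter's frame at the start; it moves to -x as the slide runs out.
- beaker: Clear plastic beaker, 45 mm wide, 59 mm high, loose bystander. Origin at the centre of its underside.
- lens_case: Black round screw case, 44 mm wide, 62 mm high, loose bystander. Origin at the centre of its underside.
- tally_counter: Light grey round tally counter, 46 mm wide, 21 mm high, loose bystander. Origin at the centre of its underside.
Things that resemble listed ones, but are neither listed nor needed, are in the scene too. What is shaped like the counting_slide but red or turquoise is not meant.

How it is judged:
By the outcome, as a careful person would: the job done as asked, in the order asked, and still so for the second after the job is handed in, while the arm keeps its last pose, push and grip.
It also fails if it takes over 32 s, if anything falls off the work surface, if the arm or the gripper's body presses on something with over 40 N, if the wrist force passes 120 N, or if a joint passes its speed limit or range.

## Working session

There is one attempt and no reset: what is moved stays moved. The work goes in short steps, Python scripts to look and compute and a tool call to move; the robot and the scene stay as the last step left them, time stands still between calls to the robot, and variables do not carry over. Pictures are saved under pics/ and viewed, and the job is handed in when it is done.

Besides the shell and the picture viewer there is one more tool, called after ">>>" by a JSON object that holds its "name" and its "arguments". move_arm: Moves the arm, as the interface text tells. Its arguments: {"type":"object","properties":{"rows":{"type":"array","items":{"type":"object","properties":{"travel":{"type":"array","items":{"type":"number"}},"yaw":{"type":"number"},"gripper":{"type":"number"}}}},"grip_force":{"type":"number"}},"required":["rows"]}

```bash
mkdir -p pics; ls; python3 - <<'E'
from station import readout, optics
import cv2
print(readout.state())
for n in ["scene","side","wrist"]:
    i=optics.camera_info(n); print(n,i)
    cv2.imwrite(f"pics/{n}0.png",optics.camera(n)[:,:,::-1])
E
```

```text
pics
{'t': 0.0, 'q': array([-1.31800967,  0.46838122, -0.01157594,  1.60364163,  0.00599341,
        1.07138579, -0.05629042]), 'qvel': array([ 0.00074866,  0.00099324,  0.00049765, -0.00031027,  0.00010205,
        0.00067373, -0.00043435]), 'tau': array([-1.91241293e-04, -5.20569527e+01, -1.29021597e-02, -2.43754560e+01,
       -5.67447371e-02,  1.71852065e-02,  1.56184337e-04]), 'tcp_pos': array([0.18937942, 0.62118115, 0.21363026]), 'tool_rot': array([ 0.69933637,  0.10359581,  0.69943017, -0.10485221]), 'contact_force': array([-1.05388363,  0.11023664,  0.14097795]), 'wrist_torque': array([-0.04090672, -0.00407173,  0.02072517]), 'width': 0.09196780445962535}
scene {'intrinsics': array([[511.1048416 ,   0.        , 276.22850617],
       [  0.        , 511.1048416 , 208.84008579],
       [  0.        ,   0.        ,   1.        ]]), 'xyz': array([-0.14022786,  0.65229327,  0.46238119]), 'orientation': array([ 0.22437208, -0.33552839,  0.77198214, -0.49104118])}
side {'intrinsics': array([[467.1167167 ,   0.        , 280.76867161],
       [  0.        , 467.1167167 , 210.11661742],
       [  0.        ,   0.        ,   1.        ]]), 'xyz': array([0.51651633, 0.60327721, 0.69750489]), 'orientation': array([ 0.01209442, -0.01386392,  0.94102841, -0.33782696])}
wrist {'intrinsics': array([[324.72401228,   0.        , 276.45902234],
       [  0.        , 324.72401228, 205.86149712],
       [  0.        ,   0.        ,   1.        ]]), 'xyz': array([0.12614473, 0.64004347, 0.38308329]), 'orientation': array([0.09609602, 0.7981661 , 0.59056292, 0.07022734])}
```

View pics/scene0.png

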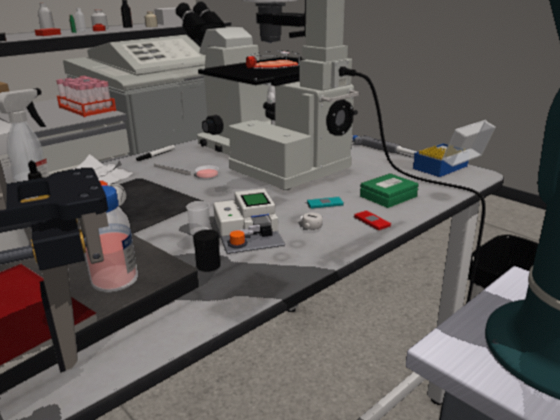

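View pics/side0.png

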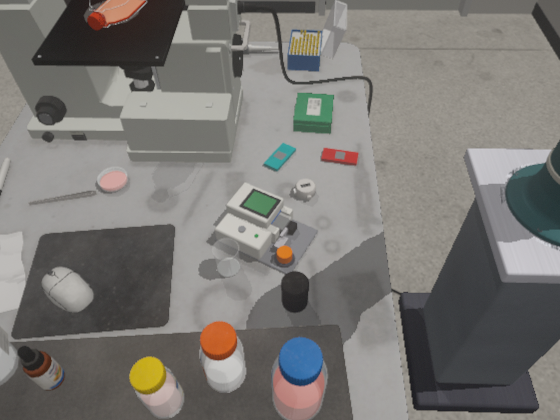

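View pics/wrist0.png

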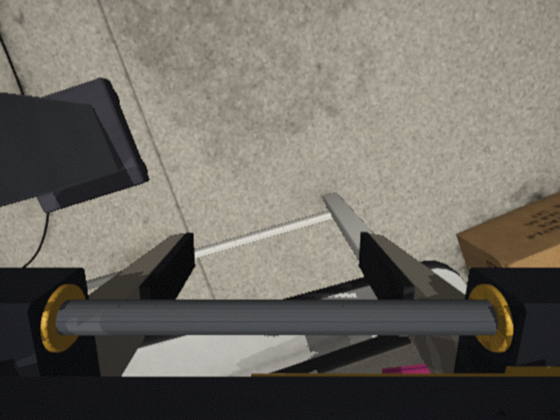

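```bash
cat > h.py <<'E'
import numpy as np, cv2
from station import readout, optics
from scipy.spatial.transform import Rotation as R
def Rq(q): return R.from_quat([q[1],q[2],q[3],q[0]]).as_matrix()
def ray(info,px):
    K=info['intrinsics']; d=Rq(info['orientation'])@np.linalg.inv(K)@np.array([px[0],px[1],1.]); return info['xyz'],d/np.linalg.norm(d)
def plane(info,px,z):
    o,d=ray(info,px); return o+d*(z-o[2])/d[2]
def tri(i1,p1,i2,p2):
    o1,d1=ray(i1,p1);o2,d2=ray(i2,p2)
    A=np.stack([d1,-d2],1); s=np.linalg.lstsq(A,o2-o1,rcond=None)[0]
    a=o1+s[0]*d1;b=o2+s[1]*d2; return (a+b)/2,np.linalg.norm(a-b)
def proj(info,P):
    c=Rq(info['orientation']).T@(np.array(P)-info['xyz']); u=info['intrinsics']@c; return u[:2]/u[2]
E
python3 - <<'E'
import cv2
a=cv2.imread('pics/side0.png')[170:320,190:340]; cv2.imwrite('pics/sc.png',cv2.resize(a,(600,600),interpolation=cv2.INTER_CUBIC))
a=cv2.imread('pics/scene0.png')[180:280,180:330]; cv2.imwrite('pics/cc.png',cv2.resize(a,(750,500),interpolation=cv2.INTER_CUBIC))
E
```

```text
(no output)
```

View pics/sc.png

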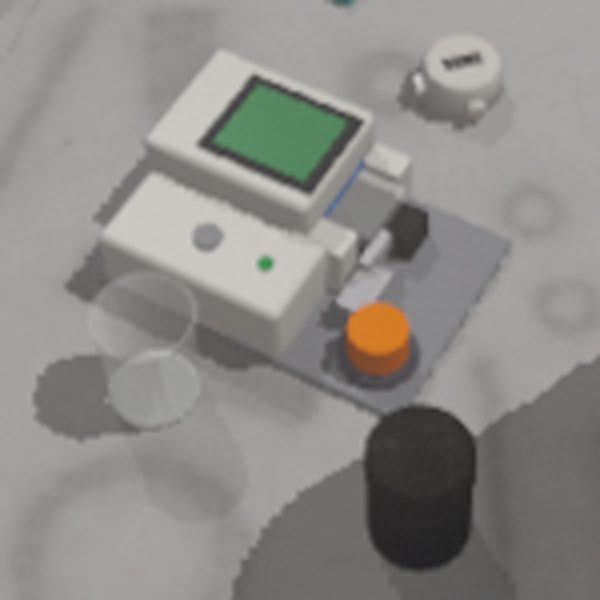

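View pics/cc.png

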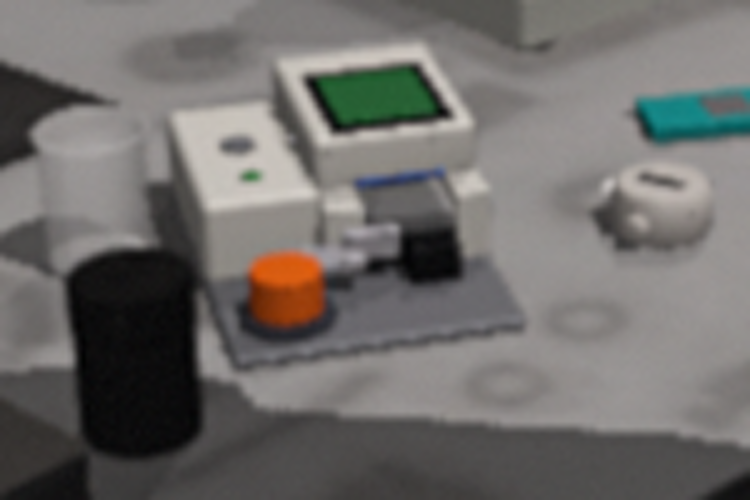

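```bash
python3 - <<'E'
from h import *
S=optics.camera_info('side');C=optics.camera_info('scene')
s=lambda u,v:((u+.5)/4-.5+190,(v+.5)/4-.5+170)
c=lambda u,v:((u+.5)/5-.5+180,(v+.5)/5-.5+180)
F={'cap':(s(379,326),c(287,267),28,(-30,55)),'pR':(s(511,245),c(523,320),6,(-54,-32)),'pL':(s(392,411),c(240,360),6,(-54,80)),
'hbackR':(s(220,52),None,58,(104,-32)) ,'hfR':(s(375,110),c(468,142),58,(18,-32)),'hbL':(s(148,140),c(278,62),58,(104,34)),'hfL':(s(310,218),c(318,175),58,(18,34)),'b0':(s(275,318),c(212,213),40,(0,80)),'b1':(s(105,235),c(172,110),40,(104,80))}
X=[];Y=[]
for k,(a,b,z,m) in F.items():
    z/=1e3
    ps=plane(S,a,z); pc=plane(C,b,z) if b else None
    t=tri(S,a,C,b) if b else None
    print(k,ps.round(4),pc if pc is None else pc.round(4),t and (t[0].round(4),round(t[1],4)))
    p=ps[:2] if pc is None else (t[0][:2]+ps[:2])/2
    X.append(m);Y.append(p)
X=np.array(X)/1e3;Y=np.array(Y)
mx,my=X.mean(0),Y.mean(0)
H=(X-mx).T@(Y-my);U,_,Vt=np.linalg.svd(H);Rm=Vt.T@np.diag([1,np.linalg.det(Vt.T@U.T)])@U.T
t=my-Rm@mx
print('yaw',np.degrees(np.arctan2(Rm[1,0],Rm[0,0])),t)
print(((X@Rm.T+t-Y)*1e3).round(1))
print('cap',Rm@[-.03,.055]+t,'catch',Rm@[-.03,0]+t)
print('lens',plane(S,s(420,452),.062),plane(C,c(132,270),.062))
print('beaker',plane(S,s(142,315),.059),plane(C,c(90,130),.059))
E
```

```text
cap [0.535  0.1437 0.028 ] [0.5355 0.1437 0.028 ] (array([0.535 , 0.144 , 0.0284]), np.float64(0.0002))
pR [0.4759 0.0818 0.006 ] [0.4743 0.0815 0.006 ] (array([0.4758, 0.0805, 0.0048]), np.float64(0.0006))
pL [0.5287 0.1728 0.006 ] [0.5239 0.1761 0.006 ] (array([0.5289, 0.1717, 0.0028]), np.float64(0.0015))
hbackR [0.6129 0.0115 0.058 ] None None
hfR [0.5395 0.0458 0.058 ] [0.522  0.0647 0.058 ] (array([0.5409, 0.0435, 0.0486]), np.float64(0.0092))
hbL [0.6408 0.066  0.058 ] [0.6353 0.0674 0.058 ] (array([0.6414, 0.063 , 0.0547]), np.float64(0.0004))
hfL [0.5657 0.1085 0.058 ] [0.5392 0.1242 0.058 ] (array([0.5675, 0.0997, 0.0423]), np.float64(0.0054))
b0 [0.5792 0.1489 0.04  ] [0.5714 0.1505 0.04  ] (array([0.5796, 0.145 , 0.035 ]), np.float64(0.0007))
b1 [0.6574 0.1062 0.04  ] [0.6604 0.1042 0.04  ] (array([0.657 , 0.1069, 0.0416]), np.float64(0.0009))
yaw -27.5747537580933 [0.53637535 0.08178525]
[[ 0.2  0.6]
 [-2.2 -2.7]
 [-3.3  5.5]
 [ 0.8 -6.3]
 [-2.7  0.4]
 [ 3.2 -0.7]
 [ 1.5 -0.5]
 [-6.   5.7]
 [ 8.4 -2. ]]
cap [0.53524292 0.14442483] catch [0.50978312 0.09567241]
lens [0.51630052 0.22606372 0.062     ] [0.51793938 0.22295562 0.062     ]
beaker [0.63280656 0.161883   0.059     ] [0.63112094 0.16291454 0.059     ]
```

```bash
python3 - <<'E'
from h import *
S=optics.camera_info('side');C=optics.camera_info('scene')
print('bluecap',tri(S,(301,358),C,(108,195)))
T=Rq(readout.state()['tool_rot']); print(T.round(3), readout.state()['t'])
for n,p in [('white/red cap',(219,340)),('yellow',(150,376))]:
    print(n,plane(S,p,.12),plane(S,p,.2))
E
```

```text
bluecap (array([0.50656942, 0.39123259, 0.18477935]), np.float64(0.00982208120564661))
[[-0.     0.292  0.957]
 [-0.001  0.957 -0.292]
 [-1.    -0.001  0.   ]] 0.15
white/red cap [0.61370077 0.34919011 0.12      ] [0.60023811 0.38438803 0.2       ]
yellow [0.69409253 0.39871506 0.12      ] [0.66949344 0.42705243 0.2       ]
```

```bash
python3 - <<'E'
import cv2
a=cv2.imread('pics/scene0.png')[90:380,0:220]; cv2.imwrite('pics/c2.png',cv2.resize(a,(440,580)))
E
```

```text
(no output)
```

View pics/c2.png

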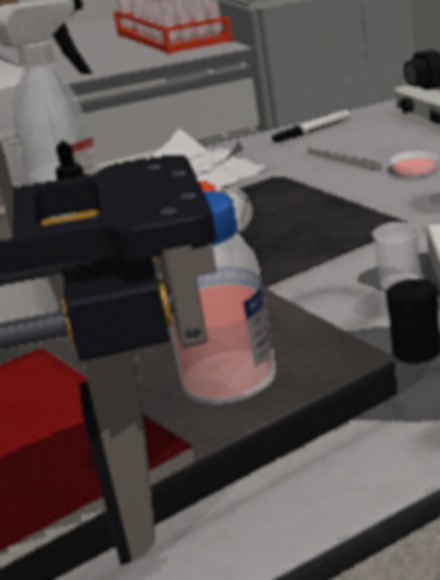

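>>> {"name": "move_arm", "arguments": {"rows": [{"travel": [-45, 0, 0], "yaw": 0, "gripper": 0.4}, {"travel": [-40, 0, 0], "yaw": 0, "gripper": 0.4}, {"travel": [0, -35, 42], "yaw": 0, "gripper": 0.4}, {"travel": [0, -35, 42], "yaw": 0, "gripper": 0.4}, {"travel": [0, -35, 42], "yaw": 0, "gripper": 0.4}, {"travel": [0, -35, 42], "yaw": 0, "gripper": 0.4}, {"travel": [0, -35, 42], "yaw": 0, "gripper": 0.4}, {"travel": [0, -35, 42], "yaw": 0, "gripper": 0.4}, {"travel": [0, -35, 42], "yaw": 0, "gripper": 0.4}, {"travel": [0, -35, 42], "yaw": 0, "gripper": 0.4}, {"travel": [0, 0, 0], "yaw": 6, "gripper": 0.4}, {"travel": [0, 0, 0], "yaw": 6, "gripper": 0.4}]}}

```text
t: 1.65
tcp_pos: [0.4359, 0.2419, 0.2995]
tool_rot: [0.684, 0.177, 0.684, -0.181]
contact_force: [0.2, -0.0, 0.4]
width: 0.0364
```

>>> {"name": "move_arm", "arguments": {"rows": [{"travel": [0, -22, 44], "yaw": 0, "gripper": 0.4}, {"travel": [0, -22, 44], "yaw": 0, "gripper": 0.4}, {"travel": [0, -21, 44], "yaw": 0, "gripper": 0.4}, {"travel": [40, 0, 0], "yaw": 0, "gripper": 0.4}, {"travel": [40, 0, 0], "yaw": 0, "gripper": 0.4}, {"travel": [40, 0, 0], "yaw": 0, "gripper": 0.4}, {"travel": [0, 0, 0], "yaw": 0, "gripper": 0.4}]}}

```text
t: 2.52
tcp_pos: [0.5215, 0.1156, 0.1769]
tool_rot: [0.684, 0.178, 0.684, -0.181]
contact_force: [0.1, 0.3, -0.1]
width: 0.0371
```

```bash
python3 - <<'E'
from h import *
s=readout.state(); print(s['t'],s['tcp_pos'],s['contact_force'],s['width'],Rq(s['tool_rot']).round(3))
print(optics.camera_info('wrist'))
for n in ["wrist","side","scene"]:
    cv2.imwrite(f"pics/{n}1.png",optics.camera(n)[:,:,::-1])
E
```

```text
2.525 [0.52153991 0.11556846 0.17687394] [ 0.14801834  0.27523876 -0.09704638] 0.03705455707709005 [[-0.     0.491  0.871]
 [-0.005  0.871 -0.491]
 [-1.    -0.005  0.002]]
{'intrinsics': array([[324.72401228,   0.        , 276.45902234],
       [  0.        , 324.72401228, 205.86149712],
       [  0.        ,   0.        ,   1.        ]]), 'xyz': array([0.46395727, 0.14815149, 0.34608865]), 'orientation': array([0.10478635, 0.85733713, 0.50057029, 0.05849998])}
```

View pics/wrist1.png

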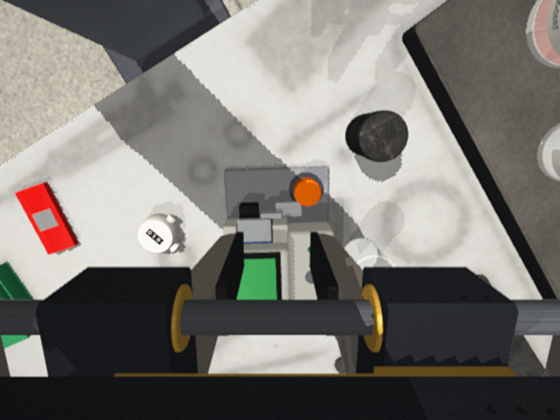

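View pics/scene1.png

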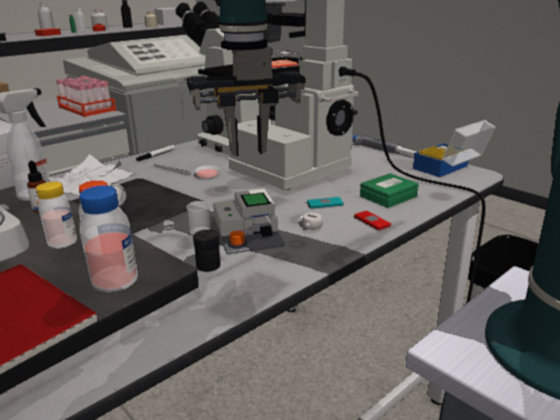

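```bash
python3 - <<'E'
import cv2
a=cv2.imread('pics/wrist1.png')[150:270,210:350]; cv2.imwrite('pics/w2.png',cv2.resize(a,(700,600),interpolation=cv2.INTER_CUBIC))
E
```

```text
(no output)
```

View pics/w2.png

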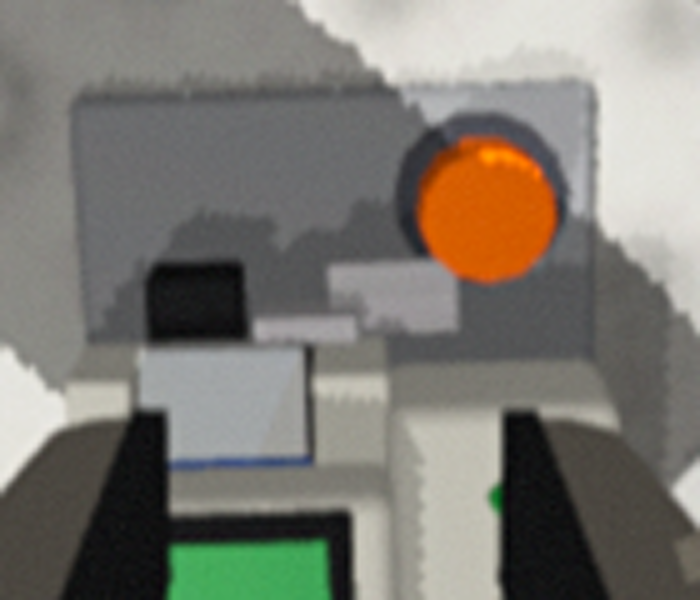

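```bash
python3 - <<'E'
from h import *
W=optics.camera_info('wrist')
s=readout.state();print(s['t'],s['tcp_pos'])
c=lambda u,v:((u+.5)/5-.5+210,(v+.5)/5-.5+150)
Fs={'cap':(487,210,28,-30,55),'pR':(73,96,6,-54,-32),'pL':(593,83,6,-54,80),'apR':(150,264,22,-18,-16),'apL':(243,264,22,-18,4),'slR':(138,348,30,-4,-17),'slL':(308,345,30,-4,17)}
P={}
for k,(u,v,z,x,y) in Fs.items(): P[k]=plane(W,c(u,v),z/1e3); print(k,P[k].round(4))
for a,b in [('pR','pL'),('apR','apL'),('slR','slL')]:
    d=P[b]-P[a]; print(a,np.degrees(np.arctan2(d[1],d[0]))-90,np.linalg.norm(d)*1e3)
X=np.array([f[3:] for f in Fs.values()])/1e3;Y=np.array([P[k][:2] for k in Fs])
mx,my=X.mean(0),Y.mean(0)
H=(X-mx).T@(Y-my);U,_,Vt=np.linalg.svd(H);Rm=Vt.T@U.T
t=my-Rm@mx
print('yaw',np.degrees(np.arctan2(Rm[1,0],Rm[0,0])),t,((X@Rm.T+t-Y)*1e3).round(1))
print('cap',Rm@[-.03,.055]+t,'tcp in counter',Rm.T@(s['tcp_pos'][:2]-t)*1e3)
E
```

```text
2.675 [0.52472117 0.11648472 0.1808861 ]
cap [0.5387 0.1436 0.028 ]
pR [0.4787 0.0784 0.006 ]
pL [0.5306 0.1757 0.006 ]
apR [0.5157 0.0772 0.022 ]
apL [0.5252 0.094  0.022 ]
slR [0.5285 0.0676 0.03  ]
slL [0.5451 0.0983 0.03  ]
pR -28.039898061063546 110.27509184539784
apR -29.486760024229362 19.297730732984004
slR -28.44022963058695 34.87648627531462
yaw -28.191698185044945 [0.53999147 0.08122279] [[ 0.8  0.3]
 [-1.4  0.1]
 [-0.4  1.5]
 [ 0.8 -1.6]
 [ 0.8 -0.7]
 [-0.   0.5]
 [-0.6 -0.2]]
cap [0.53953358 0.14387094] tcp in counter [-30.11735983  23.86482887]
```

```bash
python3 - <<'E'
from h import *
W=optics.camera_info('wrist')
W['xyz']=np.array([0.46395727, 0.14815149, 0.34608865]);W['orientation']=np.array([0.10478635, 0.85733713, 0.50057029, 0.05849998])
s=readout.state();print(s['t'],s['tcp_pos'],s['qvel'].round(3))
c=lambda u,v:((u+.5)/5-.5+210,(v+.5)/5-.5+150)
Fs={'cap':(487,210,28,-30,55),'pR':(73,96,6,-54,-32),'pL':(593,83,6,-54,80),'apR':(150,264,22,-18,-16),'apL':(243,264,22,-18,4),'slR':(138,348,30,-4,-17),'slL':(308,345,30,-4,17)}
P={k:plane(W,c(u,v),z/1e3) for k,(u,v,z,x,y) in Fs.items()}
X=np.array([f[3:] for f in Fs.values()])/1e3;Y=np.array([P[k][:2] for k in Fs])
mx,my=X.mean(0),Y.mean(0)
H=(X-mx).T@(Y-my);U,_,Vt=np.linalg.svd(H);Rm=Vt.T@U.T
t=my-Rm@mx
print('yaw',np.degrees(np.arctan2(Rm[1,0],Rm[0,0])),t,((X@Rm.T+t-Y)*1e3).round(1))
print('cap',P['cap'],Rm@[-.03,.055]+t,'tcp in counter',Rm.T@(s['tcp_pos'][:2]-t)*1e3,'target',Rm@[-.033,.0275]+t)
ty=Rq(s['tool_rot'])[:,1];print('tool yaw',np.degrees(np.arctan2(ty[1],ty[0]))-90)
E
```

```text
2.675 [0.52472117 0.11648472 0.1808861 ] [-0.001 -0.016  0.001 -0.007 -0.001 -0.003  0.001]
yaw -28.109526152338006 [0.53486004 0.08034868] [[ 0.9  0.8]
 [-1.9 -0.1]
 [-0.3  2.4]
 [ 0.8 -1.9]
 [ 0.8 -0.9]
 [-0.  -0. ]
 [-0.3 -0.3]]
cap [0.53337694 0.14222965 0.028     ] [0.5343123 0.1429961] tcp in counter [-25.96877481  27.09673034] target [0.51870929 0.12015324]
tool yaw -29.400277585819325
```

>>> {"name": "move_arm", "arguments": {"rows": [{"travel": [0, 1, -7], "yaw": -1, "gripper": 0.4}, {"travel": [40, 0, 0], "yaw": 0, "gripper": 0.4}, {"travel": [40, 0, 0], "yaw": 0, "gripper": 0.4}, {"travel": [30, 0, 0], "yaw": 0, "gripper": 0.4}, {"travel": [10, 0, 0], "yaw": 0, "gripper": 0.4}, {"travel": [0, 0, 0], "yaw": 0, "gripper": 0.4}, {"travel": [0, 0, 0], "yaw": 0, "gripper": 0.4}]}}

```text
t: 3.55
tcp_pos: [0.5272, 0.1269, 0.069]
tool_rot: [0.694, 0.176, 0.678, -0.166]
contact_force: [-0.8, 0.1, 0.5]
width: 0.037
```

```bash
python3 - <<'E'
from h import *
s=readout.state(); print(s['t'],s['tcp_pos'],s['contact_force'],s['width'],Rq(s['tool_rot']).round(3))
t=np.array([.535,.0807]);a=np.radians(-28.2);Rm=np.array([[np.cos(a),-np.sin(a)],[np.sin(a),np.cos(a)]])
print(Rm.T@(s['tcp_pos'][:2]-t)*1e3)
for n in ["wrist","side","scene"]:
    im=optics.camera(n)[:,:,::-1]
    x0,y0=dict(wrist=(200,130),side=(215,190),scene=(190,160))[n]
    cv2.imwrite(f"pics/{n}2.png",cv2.resize(im[y0:y0+120,x0:x0+150],(750,600),interpolation=cv2.INTER_CUBIC))
s=readout.state(); print(s['t'],s['tcp_pos'])
E
```

```text
3.55 [0.52715982 0.12686107 0.06896394] [-0.7922516   0.10313261  0.50012465] 0.03701076418652409 [[ 0.026  0.469  0.883]
 [ 0.008  0.883 -0.469]
 [-1.     0.019  0.02 ]]
[-28.72302452  36.97703219]
3.7 [0.52696836 0.12674942 0.06870112]
```

View pics/wrist2.png

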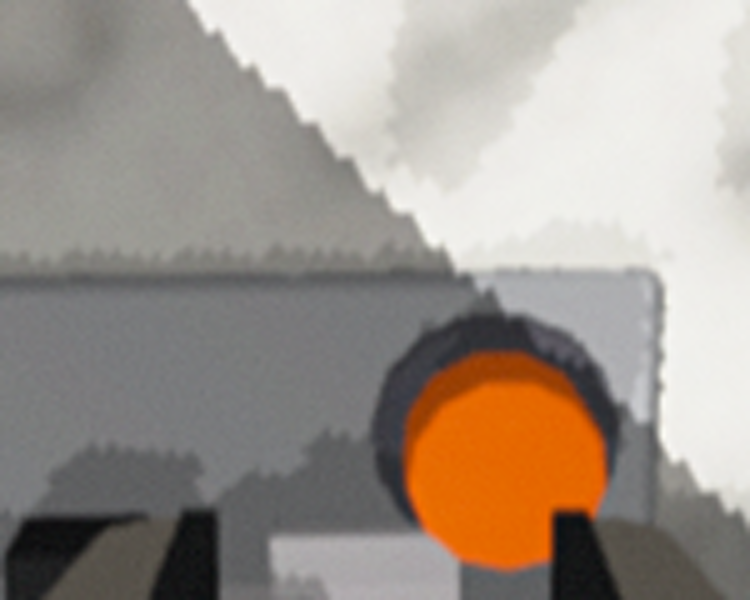

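View pics/side2.png

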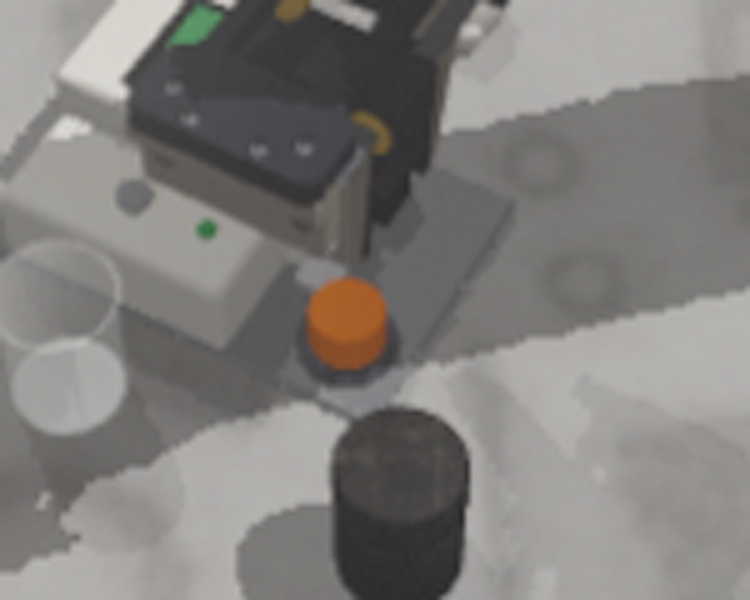

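View pics/scene2.png

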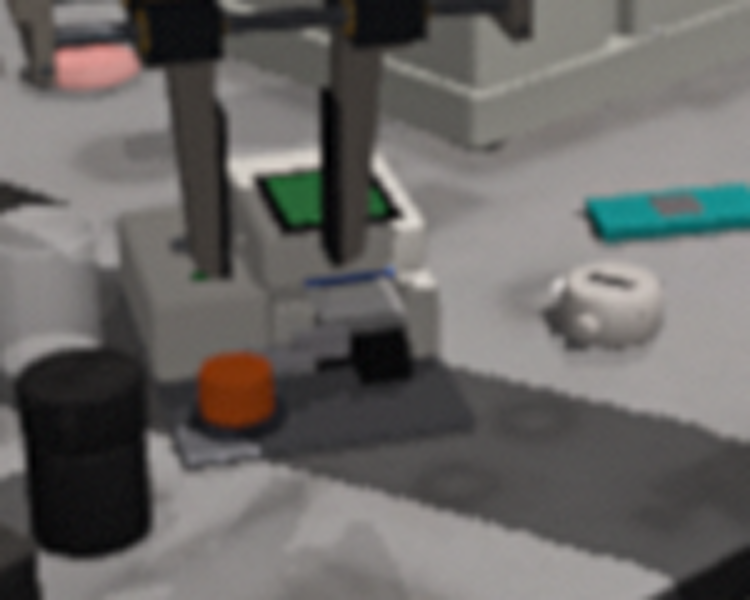

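>>> {"name": "move_arm", "arguments": {"rows": [{"travel": [0, -5, -2], "yaw": 0, "gripper": 0.4}, {"travel": [0, -4, -2], "yaw": 0, "gripper": 0.4}, {"travel": [10, 0, 0], "yaw": 0, "gripper": 0.4}, {"travel": [10, 0, 0], "yaw": 0, "gripper": 0.4}, {"travel": [0, 0, 0], "yaw": 0, "gripper": 0.4}]}}

```text
t: 4.32
tcp_pos: [0.5192, 0.1204, 0.0476]
tool_rot: [0.694, 0.176, 0.678, -0.166]
contact_force: [0.1, 0.6, -0.8]
width: 0.0373
```

```bash
cat > c.py <<'E'
from h import *
import sys
s=readout.state(); print(s['t'],s['tcp_pos'],s['contact_force'],s['width'],Rq(s['tool_rot']).round(3))
t=np.array([.535,.0807]);a=np.radians(-28.2);Rm=np.array([[np.cos(a),-np.sin(a)],[np.sin(a),np.cos(a)]])
print(Rm.T@(s['tcp_pos'][:2]-t)*1e3)
k=sys.argv[1]
for n in sys.argv[2:]:
    im=optics.camera(n)[:,:,::-1]
    x0,y0=dict(wrist=(200,130),side=(215,190),scene=(190,160))[n]
    cv2.imwrite(f"pics/{n}{k}.png",cv2.resize(im[y0:y0+120,x0:x0+150],(750,600),interpolation=cv2.INTER_CUBIC))
s=readout.state(); print(s['t'],s['tcp_pos'],Rm.T@(s['tcp_pos'][:2]-t)*1e3)
E
python3 c.py 3 scene wrist
```

```text
4.325 [0.51922607 0.12035187 0.04760492] [ 0.05297862  0.61925761 -0.82266488] 0.03725606903494198 [[ 0.027  0.469  0.883]
 [ 0.008  0.883 -0.47 ]
 [-1.     0.02   0.02 ]]
[-32.63913827  27.49135069]
4.425 [0.51978788 0.12047715 0.04834232] [-32.2032129  27.8672402]
```

View pics/scene3.png

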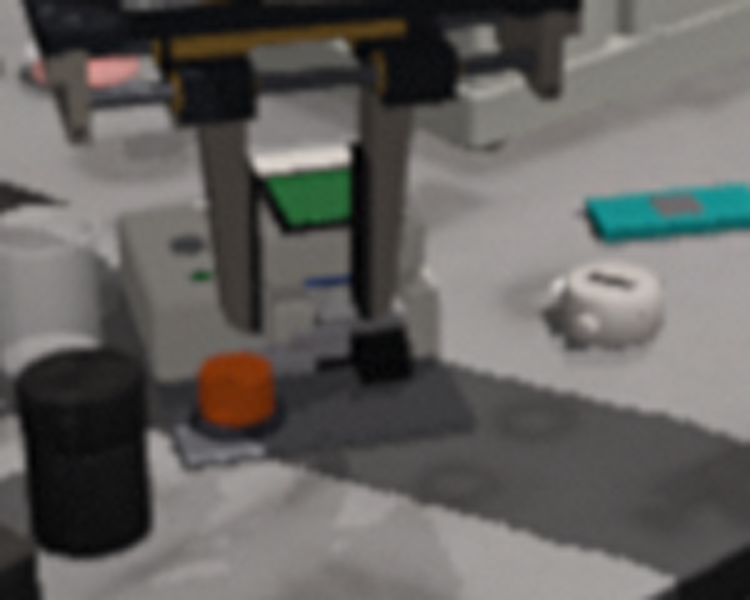

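View pics/wrist3.png

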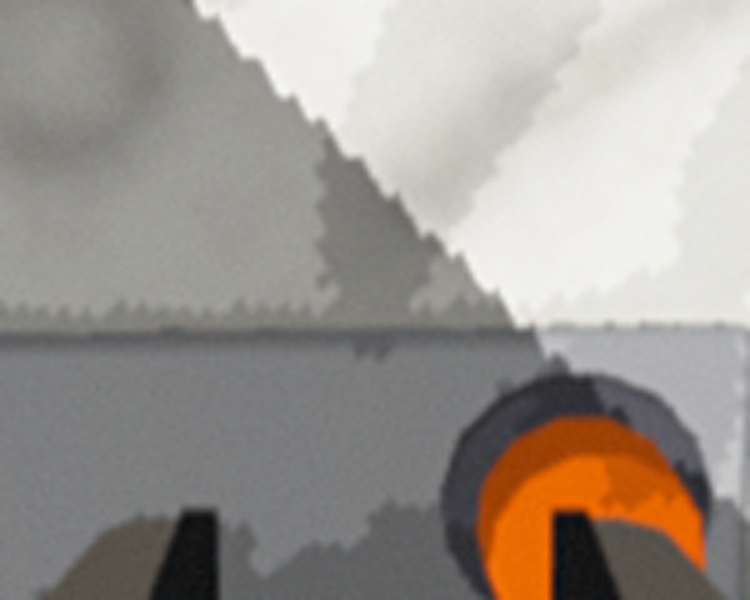

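>>> {"name": "move_arm", "arguments": {"rows": [{"travel": [0, 0, -1], "yaw": 0, "gripper": 0.48}, {"travel": [5, 0, 0], "yaw": 0, "gripper": 0.48}, {"travel": [5, 0, 0], "yaw": 0, "gripper": 0.48}, {"travel": [0, 0, 0], "yaw": 0, "gripper": 0.48}]}}

```text
t: 4.92
tcp_pos: [0.5195, 0.1213, 0.038]
tool_rot: [0.695, 0.176, 0.677, -0.165]
contact_force: [0.2, -0.5, -0.7]
width: 0.0442
```

```bash
python3 c.py 4 scene side
```

```text
4.925 [0.51954174 0.12133193 0.03797643] [ 0.17649593 -0.52734009 -0.66767098] 0.04420562128728793 [[ 0.029  0.469  0.883]
 [ 0.009  0.883 -0.469]
 [-1.     0.021  0.021]]
[-32.82407208  28.5042506 ]
5.025 [0.51981915 0.12134255 0.038336  ] [-32.58460063  28.64469494]
```

View pics/scene4.png

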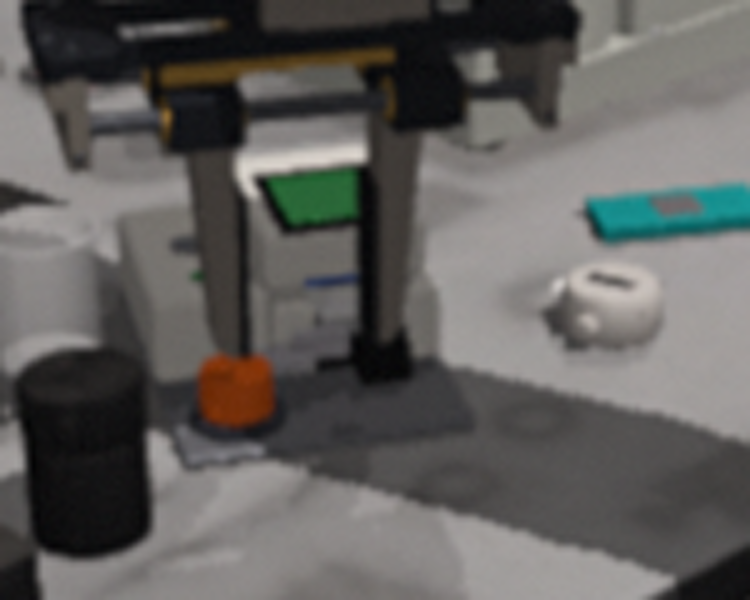

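View pics/side4.png

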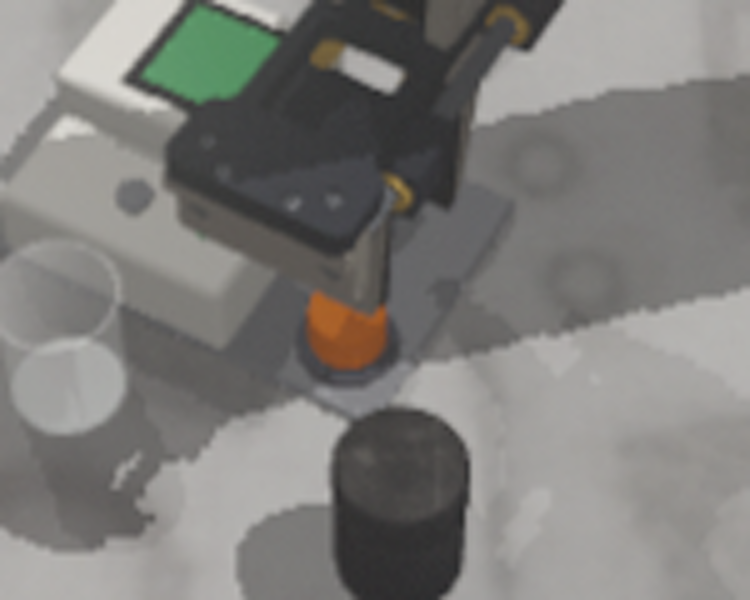

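>>> {"name": "move_arm", "arguments": {"rows": [{"travel": [0, -1.5, -1], "yaw": 0, "gripper": 0.48}, {"travel": [4, 0, 0], "yaw": 0, "gripper": 0.48}, {"travel": [4, 0, 0], "yaw": 0, "gripper": 0.48}, {"travel": [0, 0, 0], "yaw": 0, "gripper": 0.48}]}}

```text
t: 5.52
tcp_pos: [0.5184, 0.1205, 0.0299]
tool_rot: [0.695, 0.177, 0.677, -0.165]
contact_force: [-0.7, -0.2, 0.6]
width: 0.0441
```

```bash
python3 c.py 5 scene
```

```text
5.525 [0.51844361 0.1205218  0.02989245] [-0.72234342 -0.16987004  0.55045252] 0.04406235580569752 [[ 0.029  0.469  0.883]
 [ 0.009  0.883 -0.469]
 [-1.     0.022  0.022]]
[-33.40902881  27.27135557]
5.575 [0.51857077 0.1205512  0.03004632] [-33.31084944  27.35735587]
```

View pics/scene5.png

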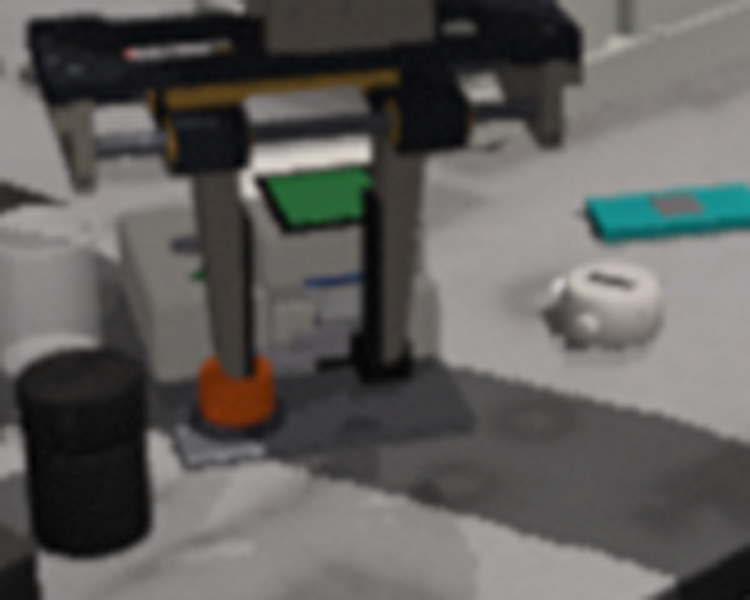

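>>> {"name": "move_arm", "arguments": {"rows": [{"travel": [3, 0, 0], "yaw": 0, "gripper": 0.48}, {"travel": [3, 0, 0], "yaw": 0, "gripper": 0.48}, {"travel": [3, 0, 0], "yaw": 0, "gripper": 0.48}]}}

```text
t: 5.95
tcp_pos: [0.5191, 0.1206, 0.0211]
tool_rot: [0.696, 0.177, 0.677, -0.165]
contact_force: [-1.0, -0.8, 3.8]
width: 0.044
```

```bash
python3 c.py 6 
```

```text
5.95 [0.51906021 0.12061323 0.02110199] [-1.00198782 -0.75059237  3.84425746] 0.04396552578736401 [[ 0.03   0.469  0.883]
 [ 0.009  0.883 -0.469]
 [-1.     0.022  0.022]]
[-32.90882511  27.64330822]
5.95 [0.51906021 0.12061323 0.02110199] [-32.90882511  27.64330822]
```

>>> {"name": "move_arm", "arguments": {"rows": [{"travel": [3, 0, -0.5], "yaw": 0, "gripper": 0.48}, {"travel": [3, 0, 0], "yaw": 0, "gripper": 0.48}]}}

```text
t: 6.2
tcp_pos: [0.5192, 0.1207, 0.0187]
tool_rot: [0.695, 0.178, 0.677, -0.165]
contact_force: [-15.8, -3.8, 48.3]
width: 0.0443
```

```bash
python3 c.py 7 scene side wrist
```

```text
6.2 [0.51923745 0.12071367 0.01874675] [-15.84781821  -3.79773907  48.30495268] 0.044293762713684307 [[ 0.029  0.47   0.882]
 [ 0.011  0.882 -0.47 ]
 [-0.999  0.024  0.021]]
[-32.80007924  27.81558359]
6.35 [0.51916859 0.12066421 0.01896841] [-32.83739284  27.73945156]
```

View pics/scene7.png

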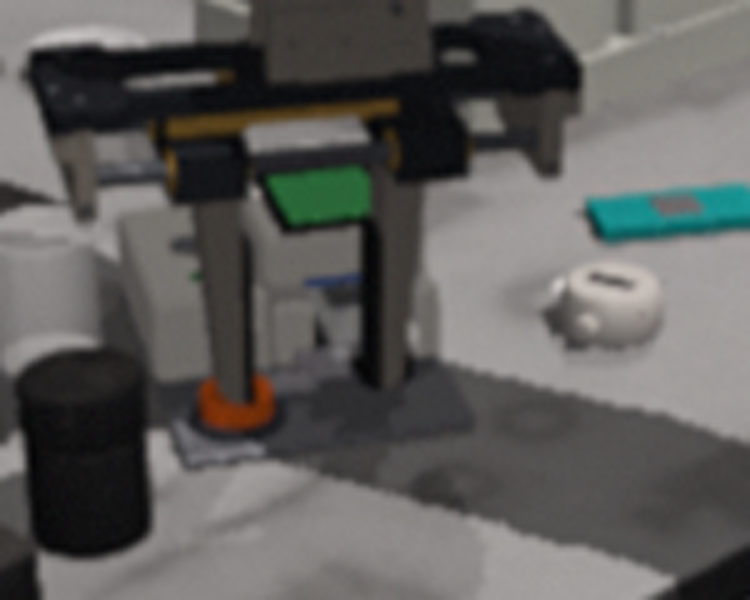

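View pics/wrist7.png

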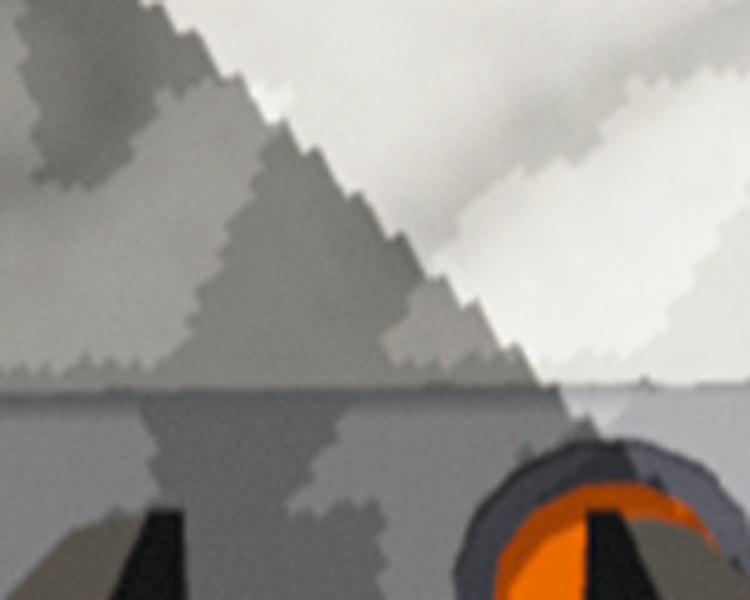

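>>> {"name": "move_arm", "arguments": {"rows": [{"travel": [1, 0, 0], "yaw": 0, "gripper": 0.48}, {"travel": [1, 0, 0], "yaw": 0, "gripper": 0.48}]}}

```text
t: 6.6
tcp_pos: [0.519, 0.1207, 0.0197]
tool_rot: [0.695, 0.179, 0.677, -0.164]
contact_force: [-3.2, -0.2, 8.3]
width: 0.0441
```

```bash
python3 c.py 8 side side scene; python3 -c "
from h import *
s=readout.state();print(s['contact_force'],s['tcp_pos'])"
```

```text
6.6 [0.51899136 0.12068278 0.01965953] [-3.21364325 -0.1937805   8.30857346] 0.044092903328106836 [[ 0.03   0.471  0.882]
 [ 0.014  0.882 -0.471]
 [-0.999  0.026  0.02 ]]
[-33.00235631  27.67206489]
6.75 [0.51902781 0.12068561 0.0195395 ] [-32.97157881  27.69178513]
[-4.93475159 -1.00989067 12.31093507] [0.51902781 0.12068561 0.0195395 ]
```

View pics/side8.png

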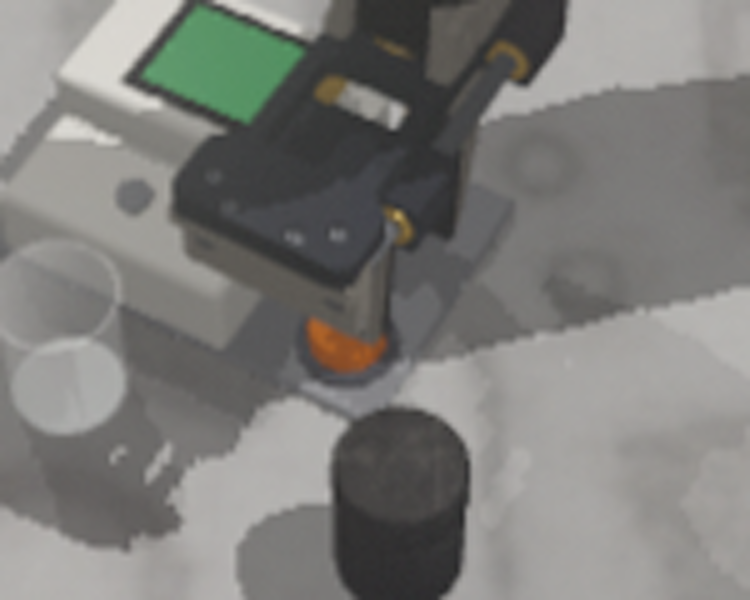

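View pics/scene8.png

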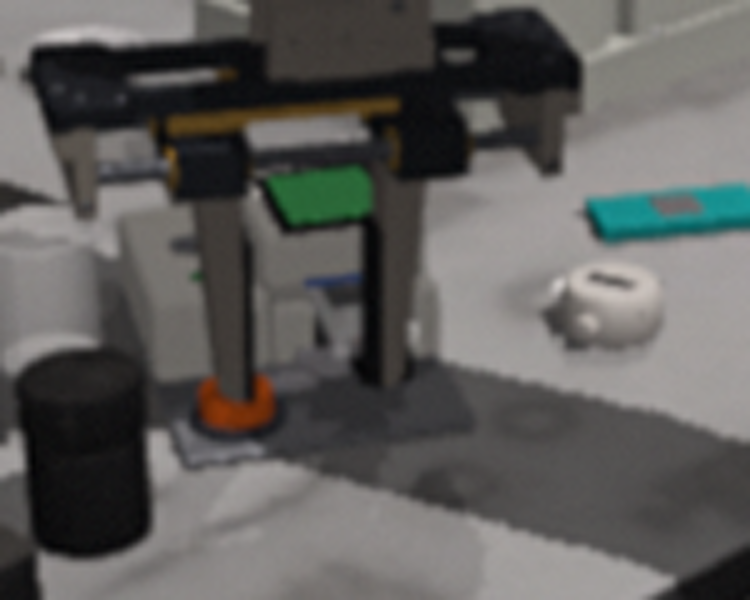

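```bash
python3 - <<'E'
from h import *
for n in ['wrist','scene','side']:
    im=optics.camera(n)[:,:,::-1]
    s=readout.state();print(s['t'],s['contact_force'].round(1),s['tcp_pos'].round(4))
    if n=='wrist': cv2.imwrite('pics/w9.png',im)
    if n=='scene': cv2.imwrite('pics/s9.png',cv2.resize(im[205:255,225:290],(780,600),interpolation=cv2.INTER_CUBIC))
a=cv2.imread('pics/scene0.png')[205:255,225:290]; cv2.imwrite('pics/s0z.png',cv2.resize(a,(780,600),interpolation=cv2.INTER_CUBIC))
E
```

```text
6.8 [-3.6 -1.3 13.1] [0.519  0.1207 0.0195]
6.85 [-4.6 -0.9 12.4] [0.519  0.1207 0.0195]
6.9 [-4.2 -1.6 13.3] [0.519  0.1207 0.0195]
```

View pics/w9.png

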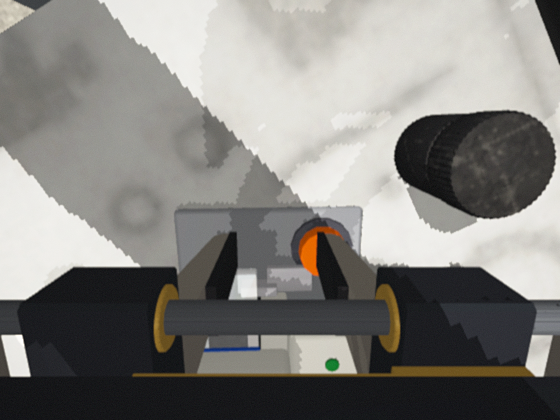

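View pics/s9.png

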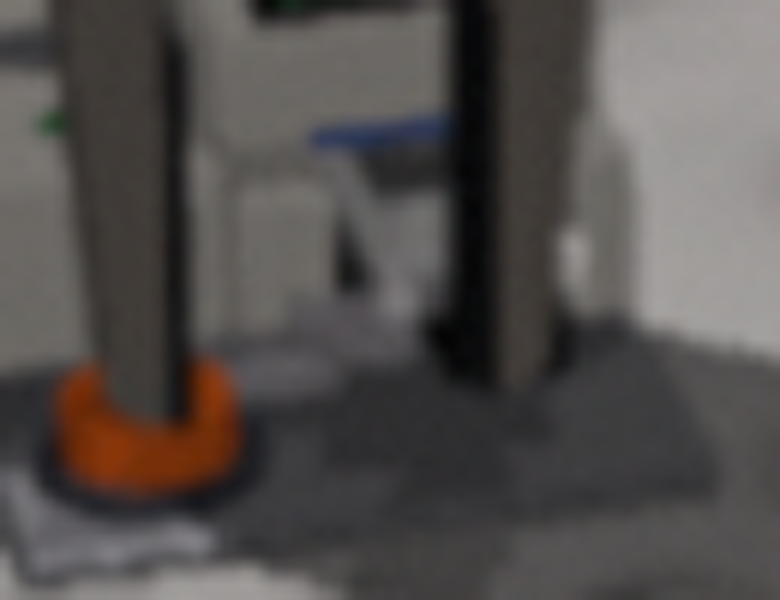

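View pics/s0z.png

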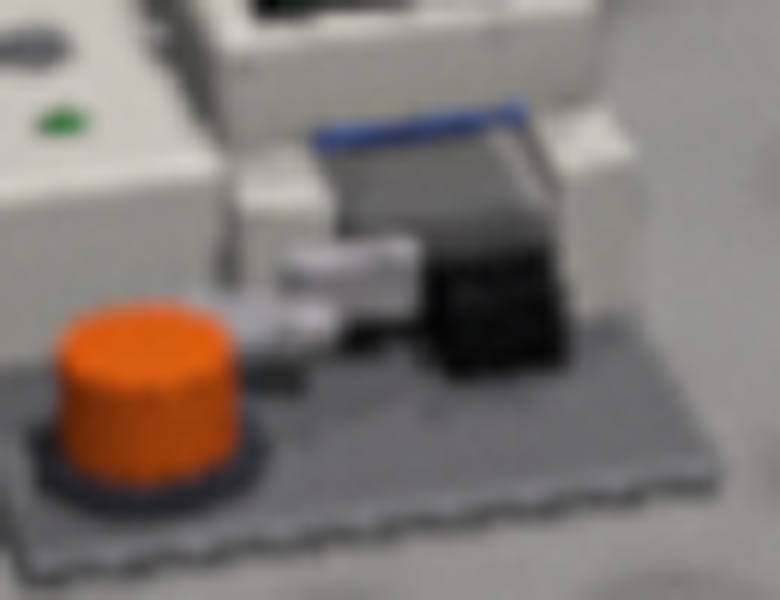

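```bash
python3 - <<'E'
from h import *
a=cv2.imread('pics/w9.png')[205:325,170:370]; cv2.imwrite('pics/w9z.png',cv2.resize(a,(800,480),interpolation=cv2.INTER_CUBIC))
W=optics.camera_info('wrist')
t=np.array([.535,.0807]);a=np.radians(-28.2);Rm=np.array([[np.cos(a),-np.sin(a)],[np.sin(a),np.cos(a)]])
for p,z in [((240,268),.03),((256,268),.03),((257,298),.03),((320,240),.02)]:
    print(p,Rm.T@(plane(W,p,z)[:2]-t)*1e3)
E
```

```text
(240, 268) [-26.77696945   7.42952556]
(256, 268) [-26.67937012  15.84700788]
(257, 298) [-8.97909493 16.1174004 ]
(320, 240) [-38.28144237  50.88931872]
```

View pics/w9z.png

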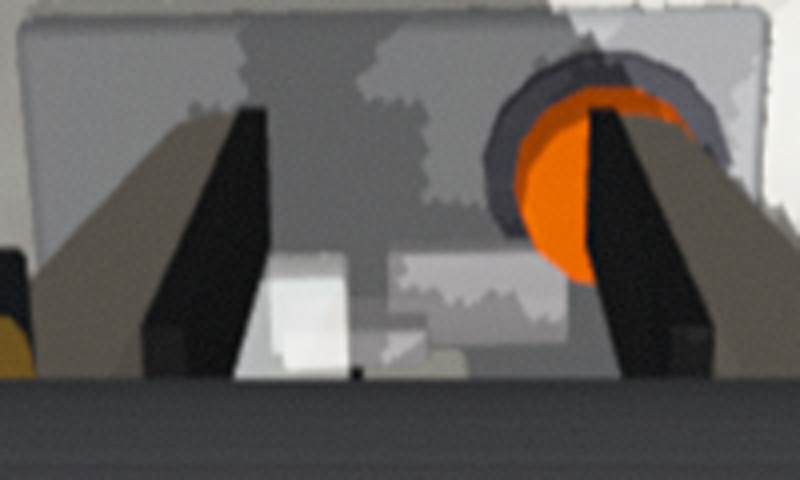

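```bash
python3 - <<'E'
from h import *
from station import order
optics.camera('side')
s=readout.state();print(s['t'],s['contact_force'].round(1),s['tcp_pos'].round(4),s['width'])
print(order.hand_in())
E
```

```text
6.95 [-4.2 -1.2 12.4] [0.519  0.1207 0.0195] 0.04406559578440937
the job is handed in; nothing more can be done
None
```

I pushed the orange button down to its stop with one fingertip while the other stood in front of the slot. The white slide sprang out against that finger and stopped there, and I handed the job in still holding at t = 6.95 s.

**Button:** The button-side fingertip is at about z 20 mm, the height given for fully down. The push held steady at 12–13 N over the last few readings, against the roughly 6 N needed. Below about 20 mm the force climbed steeply with almost no movement, as it would against a stop. I inferred the stop from force and height, because the finger hides most of the button top.

**Slide:** The last wrist picture puts its front edge at about x = −23 mm in the counter's frame, roughly 19 mm further out than at the start. That matches where the catching finger's face should be. The slide was not pinched or lifted.

**Problems along the way:**
- One press step briefly pushed to 48 N, through the fingertip on the button. I eased it back straight away. The 40 N limit is for the arm and gripper body, and the wrist limit is 120 N, so I believe it stayed within both.
- The tool ended tilted by about 2°, so the catching fingertip stands about 1 mm lower than the pressing one; this does not affect the hold.

The gripper stayed clear of the beaker, lens case and tally counter. All three looked unmoved in the last scene picture.

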